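# Size a pin in the ring gauge tower

## Robot

A 7-joint arm with a two-finger parallel gripper is mounted at the origin on the work surface. World frame = base frame: x ahead of the robot, y to its left, z up, the work surface at z = 0. Lengths are in m, angles in rad, forces in N, time in s.
With the tool pointing down it reaches from about 0.4 to 0.85 m from the base axis. Payload 4.5 kg.
Tool frame: the origin (TCP) lies at the very end of the fingers, on their centre line; the grasp point (between the pads) lies 19 mm behind it; z points along the fingers, y is the line along which they close (so a half turn about z gives the same grasp; the last joint's range is limited). The gripper opens to 88 mm and grips with 3 to 60 N. Pads are 18 mm wide; open, the fingers measure 123 mm over their backs; the gripper's body (75 mm by 187 mm) begins 45 mm behind the grasp point.
Start: joints at [1.35, 0.689, -0.195, 1.565, 0.157, 0.902, -0.215], TCP at [0.158, -0.605, 0.239] pointing down, gripper open.
Joint ranges: [-3.01, 3.01], [-0.46, 2.08], [-1.47, 1.51], [0.13, 2.56], [-1, 4.14], [0.04, 2.09], [-2.66, 2.66]. Speed limits (rad/s): [2.57, 2.57, 3.14, 3.14, 3.14, 3.14, 3.14].

## Interface

Orientations are given as a unit quaternion [x, y, z, w].
In Python, from plant import r, eyes, nets gives the robot as it stands.
- The arm moves only by the shell command python3 -m pendant 'ROWS' [FORCE]. ROWS is JSON, a list of rows, each an object of numbers: "claw": the opening, from 0 (shut) to 1 (fully open); "dx", "dy", "dz": the shift along the world's x, y, z in mm; "twist": the turn about the world's z in rad. In form: [{"claw": .., "dx": .., "dy": .., "dz": .., "twist": ..}, ...]. A call has 1 to 8 rows; each row is the pose to reach, as a shift and turn from the pose commanded when the call began; what a row does not reach only later rows make up. A row lasts 1/10 s, in which the tool goes at most 50 mm and 8.59 degrees, less where a joint would pass 70% of its speed; a pose out of reach is approached as far as the arm can. A call with a gripper value outside its range is refused whole. The fingers move at their own pace and stop on an object; FORCE is the grip in N (left out, the last holds). Time passes only in rows, so rows that repeat a pose let the fingers close. It gives the time, the measured TCP pose, the force, the opening and the grip force at its end, in the units of the state.
- r.get_state(): the state, without advancing time (a new reading comes with each control period).
- eyes.snapshot(name): name is "side" or "top"; returns (picture, depth): 400x640x3 uint8, blue, green, red; 400x640 float32, m along the optical axis (not along the pixel's ray), 0 where there is no reading.
- eyes.camera_info(name): a dict with "K" (3x3 intrinsics, pixels), "world_to_cam" (4x4, takes a point from world to camera coordinates). Camera axes: x right, y down, z forward; pixel columns grow to the right and rows downward; lengths in m; the calibration is good to about 2 mm. A picture is of the moment at which its call begins. camera_info takes no time and is no camera call.
- r.finish_job(): hands the job in; it is judged then, once.
Trained networks look in the newest picture that a camera, given by its name, has taken for a name from the list of things; names that differ only in an ending like _2 or _b are one class to them, and where a whole thing is asked for, a point or a joint stands for the part that bears it (a point fixed in the world has none). Each returns a list of dicts, best first, with "confidence" (0 to 1); they miss things now and then, are a little off and sometimes report something else, mostly with a low value. They report only what shows in the picture. A call takes as long as a camera call. They do not tell look-alikes from the thing itself.
- nets.spot_in(camera, query): "box" ([left, top, width, height] as shares, 0 to 1, of the picture: columns of its width, rows of its height, round what is visible of it).
- nets.place_of(camera, query): "position" ([column, row] as shares, 0 to 1, of the picture: columns of its width, rows of its height: a listed point, or the origin of a listed thing).
The state is a dict: "clock": time; "q": joint angles; "qd": joint speeds; "joint_torque": joint torques, N m; "tool_pos": TCP position; "eef_rot": TCP orientation; "contact_force": force on the tool from outside, world axes, zero at the start; "moment": the same for the moment, N m; "opening": opening from 0.0 (shut) to 1.0 (fully open); "finger_force": force on a finger pad.
Only numpy, scipy, OpenCV 4.12 (cv2) and the standard library are available. Lean on these libraries where they do the work, as an engineer would, in place of code of your own. Each camera call takes 0.05 s, during which the arm holds its last target. There are 200 camera calls.

## Task

Find the ring that stops the thicker of the two metal pins: take it out of the rack and lower it, upright, down through the rings of the gauge tower, which get smaller towards the bottom, until the first ring that is too small for it stops it, then let go and leave it standing there. The rings are not exactly over the middle of the tower's base, so feel your way in gently: do not force the pin (keep well under 35 N), do not let it drop, and leave the other pin and everything else where it is.

Things in the scene. Friction and masses are not known exactly. Their poses are not given: they have to be found in the camera images.
- pin_thick_mid (a point): The thicker pin: a plain round bright metal pin, 24 mm in diameter, 140 mm long, about 0.19 kg (varies), no head, lower edge bevelled by 1 mm. This point is its centre (70 mm above its foot); its z axis runs along the pin, up. At the start it stands loosely upright in one of the two holes of the rack; foot 15 mm, top 155 mm above the table.
- stand: Ring gauge tower, fixed to the table. Origin: centre of the underside of its dark base plate (130 x 130 x 20 mm), z up. On it a cross-slide (plates up to 84 x 100 mm, top 44 mm above the table) carries two posts of 12 mm diameter at own y = +-46 mm and, between them, four level steel rings on one vertical axis, each 74 mm across and 10 mm thick, edges sharp.
- stand_upper (a point): Point straight above the stand's origin at the height of the top ring's upper face (145 mm; the posts end there too). NOT the ring's centre: the cross-slide is locked rigidly but off centre, so the common axis of all four rings lies up to 9 mm from here along the stand's x and, independently, up to 9 mm along its y, different each time and not measured.
- stand_lower (a point): Point straight above the stand's origin at the height of the lowest ring's upper face (70 mm). Bores from the top down 40, 31, 26.4, 19 mm; upper faces at 145, 120, 95, 70 mm. The thick pin passes the upper three and the lowest stops it, its foot at 70 mm. If it stops at 145, 120 or 95 mm it is only off centre, on the rim of a ring it should pass.
- rack: The pin rack, fixed to the table: grey plastic block 70 (own x) x 170 (own y) x 50 mm high. Origin: centre of its underside. Two upright holes of 26.5 mm diameter, 35 mm deep, at own x = 0, y = -45 and +45 mm, one holding the thick pin, the other the thin one.
- pin_thin_mid (a point): The thinner pin, to be left alone: same look, 18 mm in diameter, 140 mm long; this point is its centre. It stands in the other hole of the rack.
- wrench_mid (a point): Bystander: a steel wrench 150 mm long lying on the table; its middle.
- collar_mid (a point): Bystander: a steel collar of 42 mm diameter, 22 mm high, standing on the table; its centre.
- screwdriver_mid (a point): Bystander: a screwdriver lying on the table; its middle.
- weight1_mid (a point): Bystander: the upper of two steel disc weights of 90 mm diameter lying one on the other, together 26 mm high; its centre.
- oil_mid (a point): Bystander: a small white oil bottle, 48 mm in diameter, 120 mm high; its centre.
- eyebolt_mid (a point): Bystander: a small steel eyebolt standing on its round foot, 56 mm high; its middle.
There are look-alikes about, which are no part of the job. Leave any black or yellow look-alike of the part that bears pin_thick_mid alone.

How it is judged:
On the way, in this order (a step that is already met when the one before it is completed fails the run):
1. the thick pin is lifted clear of the rack (height (world z) of pin_thick_mid above 0.13 m), for 0.1 s.
2. the thick pin's foot is inside the top ring, the pin upright (z of pin_thick_mid in the frame of stand below 0.212 m and horizontal distance between pin_thick_mid and stand below 0.02 m and angle between pin_thick_mid's own z axis and vertical below 0.15 rad), for 0.1 s.
3. the pin has been lowered through the third ring (z of pin_thick_mid in the frame of stand below 0.162 m and horizontal distance between pin_thick_mid and stand below 0.02 m and angle between pin_thick_mid's own z axis and vertical below 0.12 rad), for 0.1 s.
At the end, for the whole second after the job is handed in: The thick pin stands at rest and let go in the tower, through the upper three rings and stopped by the lowest: its centre 136 to 143.5 mm above the table, within 20 mm of the tower base's middle line, leaning less than 0.12 rad (z of pin_thick_mid in the frame of stand between 0.136 and 0.1435 m and horizontal distance between pin_thick_mid and stand below 0.02 m and angle between pin_thick_mid's own z axis and vertical below 0.12 rad and linear speed of pin_thick below 0.02 m/s and contact force between the fingers and pin_thick below 0.5 N); the robot touches nothing.
It fails at once if the pin presses on the tower with more than 35 N (contact force between pin_thick and stand above 35 N).
It fails at once if the pin drops or is rammed through the rings (faster than 0.35 m/s) (linear speed of pin_thick above 0.35 m/s and z of pin_thick_mid in the frame of stand below 0.212 m and horizontal distance between pin_thick_mid and stand below 0.02 m).
It fails at once if the thin pin is moved more than 20 mm (distance of pin_thin_mid from where it was at the start of the episode above 0.02 m).
It fails at once if a bystander is moved more than 30 mm (distance of any of wrench_mid, collar_mid, screwdriver_mid, weight1_mid, oil_mid, eyebolt_mid from where it was at the start of the episode above 0.03 m).
It also fails if it takes over 64 s, if anything falls off the work surface, if the arm or the gripper's body presses on something with over 40 N, if the wrist force passes 120 N, or if a joint passes its speed limit or range.

## Working session

There is one attempt and no reset: what is moved stays moved. The work goes in short steps, Python scripts to look and compute and a shell command to move; the robot and the scene stay as the last step left them, time stands still between calls to the robot, and variables do not carry over. Pictures are saved under pics/ and viewed, at most 10 in all, crops included, and the job is handed in when it is done.

```bash
mkdir -p pics; cat > h.py <<'E'
import numpy as np, cv2
from plant import r, eyes, nets
def ray(cam,u,v):
    i=eyes.camera_info(cam);K=np.array(i["K"]);T=np.linalg.inv(np.array(i["world_to_cam"]))
    d=T[:3,:3]@np.linalg.inv(K)@[u,v,1];return T[:3,3],d
def at_z(cam,u,v,z):
    o,d=ray(cam,u,v);return o+d*(z-o[2])/d[2]
def at_d(cam,u,v,dep):
    o,d=ray(cam,u,v);return o+d*dep
def proj(cam,p):
    i=eyes.camera_info(cam);c=np.array(i["world_to_cam"])@np.append(p,1);q=np.array(i["K"])@c[:3];return q[:2]/q[2]
E
python3 - <<'E'
from h import *
np.set_printoptions(precision=4,suppress=True)
print(r.get_state())
for c in ("top","side"):
    im,d=eyes.snapshot(c);cv2.imwrite(f"pics/{c}0.png",im);np.save(f"{c}0.npy",d)
    print(c,ray(c,320,200))
    for q in ("pin_thick_mid","pin_thin_mid","stand","stand_upper","rack"):
        for x in nets.place_of(c,q)[:4]:
            p=np.array(x["position"])*[640,400]
            print(q,round(x["confidence"],2),p.round(1), d[int(p[1]),int(p[0])], at_d(c,*p,d[int(p[1]),int(p[0])]))
E
```

```text
{'clock': 0.0, 'q': array([ 1.3498,  0.69  , -0.1945,  1.5664,  0.1573,  0.9025, -0.2151]), 'qd': array([ 0.0002, -0.0003,  0.0012, -0.001 , -0.0017,  0.0004, -0.001 ]), 'joint_torque': array([ -0.0008, -52.7569,  -1.2671, -15.3434,  -0.0527,   0.0067,
         0.0001]), 'tool_pos': array([ 0.1573, -0.6042,  0.2379]), 'eef_rot': array([ 0.9919,  0.1271, -0.0002, -0.0009]), 'contact_force': array([-0.0303, -0.819 ,  0.7144]), 'moment': array([0.0138, 0.0486, 0.0604]), 'finger_force': 0.0, 'opening': 1.0043767037147606}
top (array([0.297 , 0.0113, 1.6044]), array([ 0.1851, -0.0064, -0.9828]))
pin_thick_mid 0.68 [410.1 196.3] 1.5313089 [ 0.5888 -0.2737  0.1024]
pin_thick_mid 0.64 [263.3 206.2] 1.5512817 [0.5672 0.1768 0.0758]
pin_thick_mid 0.62 [392.  234.6] 1.4680014 [ 0.4674 -0.2079  0.1424]
pin_thick_mid 0.58 [382.2 200.3] 1.4923481 [ 0.5705 -0.1834  0.1381]
pin_thin_mid 0.61 [354.7 207. ] 1.4816893 [ 0.55   -0.1005  0.1445]
pin_thin_mid 0.24 [263.4 205.4] 1.5593764 [0.571  0.1772 0.0683]
stand 0.61 [262.4 211.6] 1.4786148 [0.5389 0.1718 0.1442]
stand_upper 0.58 [260.1 200.8] 1.50631
[... 173 characters left out ...]
] 1.5992544 [ 0.408   0.0009 -0.0042]
side (array([ 0.565 , -0.7226,  0.8801]), array([ 0.0318,  0.7011, -0.7124]))
pin_thick_mid 0.92 [262.6 291.3] 0.90540075 [ 0.4696 -0.2243  0.0952]
pin_thick_mid 0.77 [316.8 282.2] 0.9230528 [ 0.5864 -0.203   0.0958]
pin_thick_mid 0.76 [355.1 297.9] 0.90524566 [ 0.6679 -0.2388  0.0886]
pin_thick_mid 0.74 [319.4 321.7] 0.8736566 [ 0.5903 -0.2891  0.0803]
pin_thin_mid 0.74 [304.7 245.4] 0.9743882 [ 0.5601 -0.1131  0.1116]
stand 0.59 [306.2 195.1] 1.1874323 [0.5638 0.1206 0.0433]
stand 0.39 [305.4 147.5] 1.1771733 [0.5623 0.2077 0.1439]
stand_upper 0.9 [305.3 155.3] 1.1679868 [0.5619 0.1851 0.1344]
rack 0.75 [309.1 284.7] 0.9324069 [ 0.5696 -0.2013  0.0838]
```

```bash
python3 - <<'E'
import cv2
a=cv2.imread("pics/top0.png")[150:290,220:460];b=cv2.imread("pics/side0.png")[110:370,200:420]
cv2.imwrite("pics/topc.png",cv2.resize(a,None,fx=3.3,fy=3.3,interpolation=cv2.INTER_CUBIC))
cv2.imwrite("pics/sidec.png",cv2.resize(b,None,fx=2.3,fy=2.3,interpolation=cv2.INTER_CUBIC))
E
```

```text
(no output)
```

View pics/topc.png

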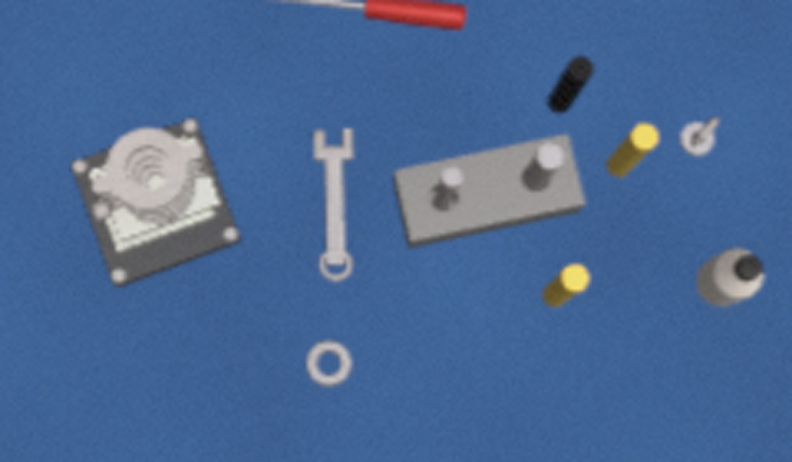

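View pics/sidec.png

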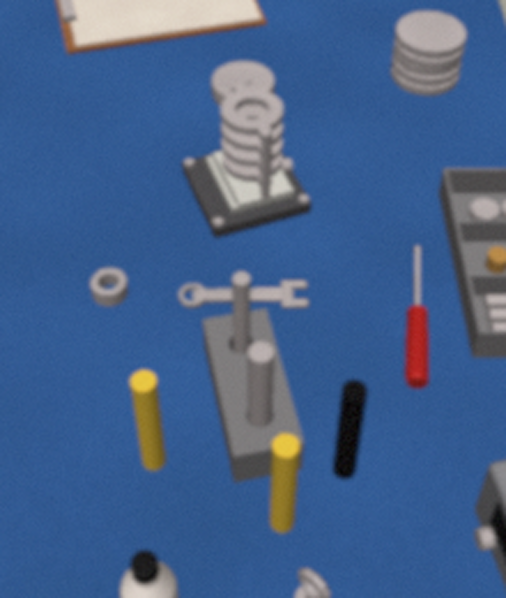

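View pics/top0.png

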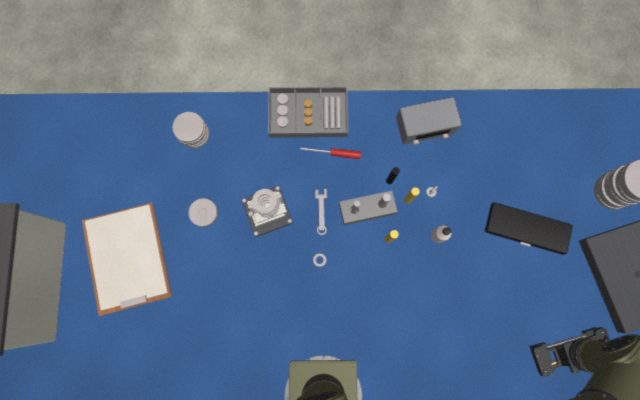

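Candidates in the top picture (full-picture pixels):
- Bright thick pin in the rack: (386,197).
- Bright thin pin in the rack: (357,204).
- Yellow look-alikes: (394,234) and (415,191).
- Black look-alike: (394,174).

I choose the wider bright one in the rack, at (386,197). In the side picture it is at about (313,285).

```bash
cat > m.py <<'E'
from h import *
np.set_printoptions(precision=4,suppress=True)
def cloud(c,d):
    i=eyes.camera_info(c);K=np.array(i["K"]);T=np.linalg.inv(np.array(i["world_to_cam"]))
    v,u=np.mgrid[:400,:640];P=np.stack([(u-K[0,2])/K[0,0]*d,(v-K[1,2])/K[1,1]*d,d,np.ones_like(d)],-1)
    return (P@T.T)[...,:3]
E
python3 - <<'E'
from m import *
C={c:cloud(c,np.load(c+"0.npy")) for c in("top","side")}
G={c:cv2.imread(f"pics/{c}0.png") for c in C}
def sel(c,box,z0,z1):
    P=C[c];m=(P[...,0]>box[0])&(P[...,0]<box[1])&(P[...,1]>box[2])&(P[...,1]<box[3])&(P[...,2]>z0)&(P[...,2]<z1)
    return P[m],m
for n,b in dict(thick=(.52,.62,-.225,-.15),thin=(.5,.6,-.14,-.07),yel1=(.43,.51,-.24,-.17),yel2=(.55,.64,-.32,-.235),black=(.6,.72,-.27,-.15)).items():
    for c in C:
        for z0,z1 in((.145,.17),(.075,.14)):
            p,m=sel(c,b,z0,z1)
            if len(p): print(n,c,z0,len(p),np.median(p,0),p.min(0),p.max(0))
for c in C:
    p,m=sel(c,(.45,.68,.08,.28),.137,.155)
    v,u=np.nonzero(m);e=cv2.minEnclosingCircle(p[:,:2].astype(np.float32))
    print("ring",c,len(p),p.mean(0),e, "pix",u.min(),u.max(),v.min(),v.max())
    for nm,b,z0,z1 in(("base",(.43,.68,.05,.3),.008,.05),("rack",(.48,.65,-.26,-.03),.04,.06)):
        p,m=sel(c,b,z0,z1);print(nm,c,len(p),cv2.minAreaRect(p[:,:2].astype(np.float32)))
# image-based: top camera
def tops(c,cen,z,rad):
    hs=cv2.cvtColor(G[c],cv2.COLOR_BGR2HSV);print(c,G[c][int(cen[1])-3:int(cen[1])+12,int(cen[0])-5:int(cen[0])+6].mean(-1).round().astype(int))
tops("top",(386.4,197.3),.155,5);tops("top",(357,204),.155,5)
K=eyes.camera_info("top")["K"];print(K,eyes.camera_info("side")["K"])
b=[(80,166),(190,125),(232,234),(119,274)]
print("screws",[at_z("top",220+x/3.3,150+y/3.3,.023) for x,y in b])
rk=[(395,171),(568,135),(584,206),(411,240)]
print("rackc",[at_z("top",220+x/3.3,150+y/3.3,.05) for x,y in rk])
for n,p in dict(thick=(549,156),thin=(453,177),yel1=(575,278),yel2=(645,137),black=(581,68)).items(): print(n,at_z("top",220+p[0]/3.3,150+p[1]/3.3,.155))
for n,p in dict(thick=(261,351),thin=(241,279),yel1=(144,380),yel2=(286,445)).items(): print(n,"side",at_z("side",200+p[0]/2.3,110+p[1]/2.3,.155))
print("ring side",at_z("side",200+253/2.3,110+108/2.3,.145),"ring top",at_z("top",220+150/3.3,150+163/3.3,.145))
E
```

```text
thick top 0.145 55 [ 0.5765 -0.1926  0.1548] [ 0.5654 -0.2043  0.1456] [ 0.5889 -0.1806  0.1622]
thick top 0.075 36 [ 0.5689 -0.186   0.1071] [ 0.5648 -0.2023  0.0751] [ 0.5826 -0.1805  0.1382]
thick side 0.145 113 [ 0.5797 -0.1952  0.1542] [ 0.5673 -0.2063  0.1451] [ 0.5906 -0.1797  0.1576]
thick side 0.075 184 [ 0.578  -0.2026  0.1079] [ 0.5672 -0.2065  0.0751] [ 0.5907 -0.1923  0.139 ]
thin top 0.145 32 [ 0.5578 -0.1039  0.1541] [ 0.5499 -0.1126  0.1451] [ 0.5666 -0.0979  0.1596]
thin top 0.075 21 [ 0.5517 -0.1016  0.1117] [ 0.5506 -0.1099  0.08  ] [ 0.5614 -0.0955  0.1396]
thin side 0.145 59 [ 0.561  -0.1081  0.1541] [ 0.552  -0.1143  0.1452] [ 0.5678 -0.0958  0.1573]
thin side 0.075 121 [ 0.5608 -0.1121  0.1103] [ 0.5535 -0.1158  0.0753] [ 0.5678 -0.1084  0.1396]
yel1 top 0.145 5 [ 0.4682 -0.2126  0.1458] [ 0.4628 -0.2191  0.1452] [ 0.4776 -0.2049  0.1504]
yel1 top 0.075 42 [ 0.466  -0.205   0.1218] [ 0.4591 -0.2237  0.0784] [ 0.4791 -0.2004  0.1397]
yel1 side 0.075 235 [ 0.4734 -0.2224  0.1163] [ 0.4603 -0.2265  0.0759] [ 0.4837 -0.2024  0.1399]
yel2 top 0.145 4 [ 0.5963 -0.282
[... 2840 characters left out ...]
4 198.6553]
 [  0.       0.       1.    ]]
screws [array([0.5963, 0.2438, 0.023 ]), array([0.636 , 0.1372, 0.023 ]), array([0.5282, 0.0961, 0.023 ]), array([0.4905, 0.2044, 0.023 ])]
rackc [array([ 0.5834, -0.0609,  0.05  ]), array([ 0.6169, -0.2275,  0.05  ]), array([ 0.5478, -0.24  ,  0.05  ]), array([ 0.5168, -0.0749,  0.05  ])]
thick [ 0.5764 -0.1937  0.155 ]
thin [ 0.5581 -0.1075  0.155 ]
yel1 [ 0.4669 -0.2125  0.155 ]
yel2 [ 0.5928 -0.2801  0.155 ]
black [ 0.6569 -0.2255  0.155 ]
thick side [ 0.5788 -0.1936  0.155 ]
thin side [ 0.5606 -0.1074  0.155 ]
yel1 side [ 0.4743 -0.2241  0.155 ]
yel2 side [ 0.5985 -0.291   0.155 ]
ring side [0.5748 0.1652 0.145 ] ring top [0.5753 0.1631 0.145 ]
```

```bash
python3 -m pendant '[{"claw":1,"dx":10,"dy":10,"dz":30,"twist":0.12},{"claw":1,"dx":40,"dy":40,"dz":60,"twist":0.26},{"claw":1,"dx":70,"dy":70,"dz":60,"twist":0.4},{"claw":1,"dx":100,"dy":100,"dz":60,"twist":0.54},{"claw":1,"dx":130,"dy":130,"dz":60,"twist":0.68},{"claw":1,"dx":160,"dy":160,"dz":60,"twist":0.8},{"claw":1,"dx":190,"dy":190,"dz":60,"twist":0.9},{"claw":1,"dx":220,"dy":215,"dz":60,"twist":1.0}]' && python3 -m pendant '[{"claw":1,"dx":30,"dy":30,"dz":0,"twist":0.1},{"claw":1,"dx":60,"dy":60,"dz":0,"twist":0.2},{"claw":1,"dx":90,"dy":90,"dz":0,"twist":0.3},{"claw":1,"dx":120,"dy":120,"dz":0,"twist":0.4},{"claw":1,"dx":150,"dy":150,"dz":0,"twist":0.5},{"claw":1,"dx":180,"dy":180,"dz":0,"twist":0.525},{"claw":1,"dx":200,"dy":196,"dz":0,"twist":0.525},{"claw":1,"dx":200,"dy":196,"dz":0,"twist":0.525}]'; python3 -c "
from h import *;s=r.get_state();print(s['q'],s['contact_force'])"
```

```text
clock: 1.4
tool_pos: [0.3786, -0.3881, 0.2991]
eef_rot: [0.808, 0.589, 0.0, 0.0]
contact_force: [0.7, -0.1, 0.4]
opening: 0.998
finger_force: 0.0
clock: 2.2
tool_pos: [0.5804, -0.1891, 0.2989]
eef_rot: [0.627, 0.779, 0.002, 0.0]
contact_force: [-0.4, 0.9, -0.4]
opening: 1.001
finger_force: 0.0
[ 0.58034793  0.65718078 -0.61847744  1.52329344  0.40701777  1.09011608
  0.08691145] [-0.40172602  0.85238033 -0.35616054]
```

```bash
python3 -m pendant '[{"claw":1,"dx":0,"dy":0,"dz":-30,"twist":0},{"claw":1,"dx":0,"dy":0,"dz":-60,"twist":0},{"claw":1,"dx":0,"dy":0,"dz":-90,"twist":0},{"claw":1,"dx":0,"dy":0,"dz":-120,"twist":0},{"claw":1,"dx":0,"dy":0,"dz":-120,"twist":0},{"claw":1,"dx":0,"dy":0,"dz":-120,"twist":0}]'; python3 - <<'E'
from h import *
print([r.get_state()['tool_pos'].round(4)])
im,d=eyes.snapshot("side");print(r.get_state()['tool_pos'].round(4))
cv2.imwrite("pics/side1.png",cv2.resize(im[180:340,220:440],None,fx=3.5,fy=3.5,interpolation=cv2.INTER_CUBIC))
E
```

```text
clock: 2.8
tool_pos: [0.5772, -0.1946, 0.1791]
eef_rot: [0.63, 0.777, -0.0, -0.0]
contact_force: [-0.4, -0.2, 0.1]
opening: 1.002
finger_force: 0.0
[array([ 0.5772, -0.1946,  0.1791])]
[ 0.5782 -0.1944  0.1801]
```

View pics/side1.png

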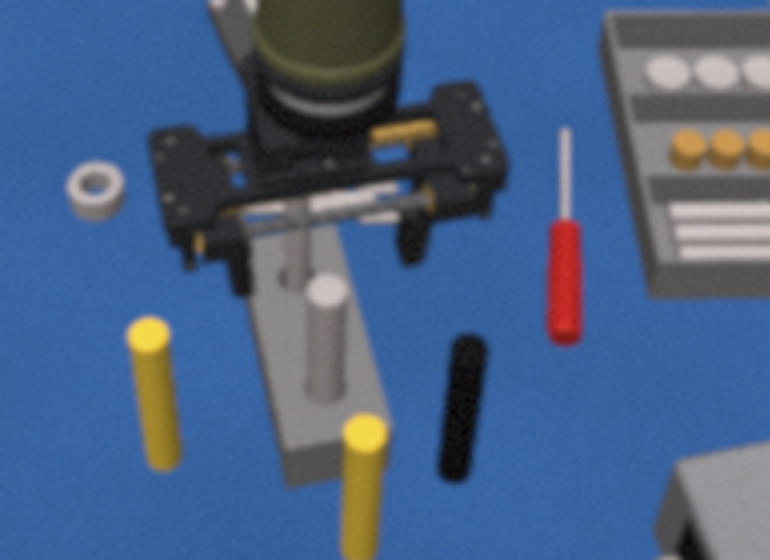

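The fingers, at about (240,280) and (412,250) in the crop, straddle the thick pin at (327,290). The yellow and black look-alikes are clear of them.

```bash
python3 -m pendant '[{"claw":1,"dx":0,"dy":0,"dz":-25,"twist":0},{"claw":1,"dx":0,"dy":0,"dz":-50,"twist":0},{"claw":1,"dx":0,"dy":0,"dz":-74,"twist":0},{"claw":1,"dx":0,"dy":0,"dz":-74,"twist":0},{"claw":1,"dx":0,"dy":0,"dz":-74,"twist":0}]' && python3 -m pendant '[{"claw":0.2},{"claw":0.2},{"claw":0.2},{"claw":0.2},{"claw":0.2},{"claw":0.2},{"claw":0.2},{"claw":0.2}]' 25
```

```text
clock: 3.35
tool_pos: [0.5787, -0.1941, 0.1064]
eef_rot: [0.63, 0.777, 0.001, 0.001]
contact_force: [-0.7, -0.7, 1.2]
opening: 1.001
finger_force: 0.0validation failed for argument at $[0]...
```

Rows need every field.

```bash
python3 -m pendant '[{"claw":0.2,"dx":0,"dy":0,"dz":0,"twist":0},{"claw":0.2,"dx":0,"dy":0,"dz":0,"twist":0},{"claw":0.2,"dx":0,"dy":0,"dz":0,"twist":0},{"claw":0.2,"dx":0,"dy":0,"dz":0,"twist":0},{"claw":0.2,"dx":0,"dy":0,"dz":0,"twist":0},{"claw":0.2,"dx":0,"dy":0,"dz":0,"twist":0},{"claw":0.2,"dx":0,"dy":0,"dz":0,"twist":0},{"claw":0.2,"dx":0,"dy":0,"dz":0,"twist":0}]' 25
```

```text
clock: 4.15
tool_pos: [0.5776, -0.1938, 0.1047]
eef_rot: [0.629, 0.777, 0.0, -0.0]
contact_force: [0.2, -0.2, -0.4]
opening: 0.294
finger_force: 0.0
```

```bash
python3 -m pendant '[{"claw":0.1,"dx":0,"dy":0,"dz":0,"twist":0},{"claw":0.1,"dx":0,"dy":0,"dz":0,"twist":0},{"claw":0.1,"dx":0,"dy":0,"dz":0,"twist":0},{"claw":0.1,"dx":0,"dy":0,"dz":0,"twist":0}]' 25 && python3 -m pendant '[{"claw":0.1,"dx":0,"dy":0,"dz":10,"twist":0},{"claw":0.1,"dx":0,"dy":0,"dz":20,"twist":0},{"claw":0.1,"dx":0,"dy":0,"dz":35,"twist":0},{"claw":0.1,"dx":0,"dy":0,"dz":50,"twist":0},{"claw":0.1,"dx":0,"dy":0,"dz":70,"twist":0},{"claw":0.1,"dx":0,"dy":0,"dz":90,"twist":0},{"claw":0.1,"dx":0,"dy":0,"dz":110,"twist":0},{"claw":0.1,"dx":0,"dy":0,"dz":130,"twist":0}]'
```

```text
clock: 4.55
tool_pos: [0.5776, -0.1938, 0.1047]
eef_rot: [0.629, 0.777, 0.0, 0.0]
contact_force: [1.0, 0.7, -0.4]
opening: 0.263
finger_force: 25.0
clock: 5.35
tool_pos: [0.5773, -0.1938, 0.2369]
eef_rot: [0.629, 0.777, 0.0, 0.0]
contact_force: [0.5, 0.5, -2.5]
opening: 0.264
finger_force: 25.0
```

```bash
python3 -m pendant '[{"claw":0.1,"dx":0,"dy":0,"dz":20,"twist":0},{"claw":0.1,"dx":0,"dy":15,"dz":40,"twist":0},{"claw":0.1,"dx":0,"dy":35,"dz":50,"twist":0},{"claw":0.1,"dx":0,"dy":60,"dz":50,"twist":0},{"claw":0.1,"dx":0,"dy":90,"dz":50,"twist":0},{"claw":0.1,"dx":0,"dy":120,"dz":50,"twist":0},{"claw":0.1,"dx":0,"dy":150,"dz":50,"twist":0},{"claw":0.1,"dx":0,"dy":180,"dz":50,"twist":0}]' && python3 -m pendant '[{"claw":0.1,"dx":0,"dy":30,"dz":0,"twist":0},{"claw":0.1,"dx":0,"dy":60,"dz":0,"twist":0},{"claw":0.1,"dx":0,"dy":90,"dz":0,"twist":0},{"claw":0.1,"dx":0,"dy":120,"dz":0,"twist":0},{"claw":0.1,"dx":-2,"dy":145,"dz":0,"twist":0},{"claw":0.1,"dx":-4,"dy":165,"dz":0,"twist":0},{"claw":0.1,"dx":-4,"dy":179,"dz":0,"twist":0},{"claw":0.1,"dx":-4,"dy":179,"dz":0,"twist":0}]'; python3 - <<'E'
from h import *
im,d=eyes.snapshot("side")
cv2.imwrite("pics/side2.png",cv2.resize(im[80:230,230:400],None,fx=4,fy=4,interpolation=cv2.INTER_CUBIC))
s=r.get_state();print(s['tool_pos'],s['q'])
E
```

```text
clock: 6.15
tool_pos: [0.5767, -0.0113, 0.2852]
eef_rot: [0.629, 0.778, 0.0, -0.0]
contact_force: [0.1, -0.0, -2.0]
opening: 0.264
finger_force: 25.0
clock: 6.95
tool_pos: [0.5725, 0.1685, 0.2852]
eef_rot: [0.628, 0.778, 0.001, -0.001]
contact_force: [-0.2, 0.1, -2.2]
opening: 0.262
finger_force: 25.0
[0.5730565  0.16606141 0.28492279] [-0.02668034  0.64700886 -0.59112139  1.58480206  0.40169563  1.03379873
 -0.52123735]
```

View pics/side2.png

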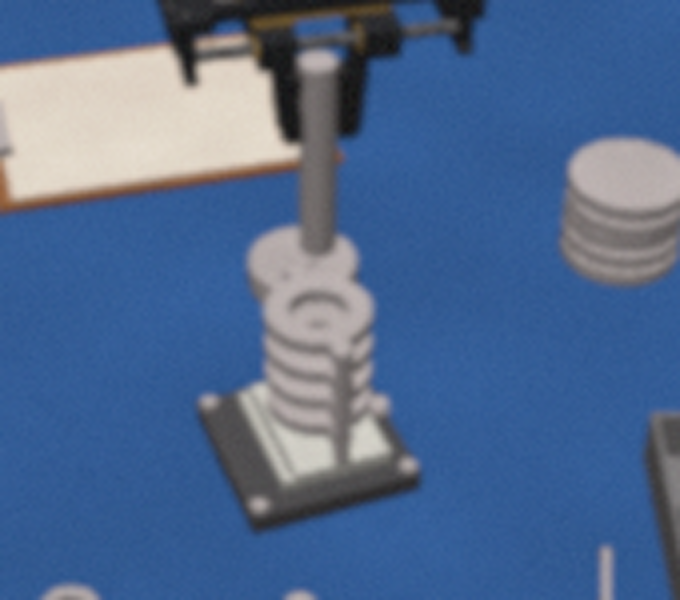

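The pin, at crop (318,150), hangs upright in line with the bores at (318,315). I'll feel down to just past the top rim.

```bash
python3 -m pendant '[{"claw":0.1,"dx":0,"dy":0,"dz":-15,"twist":0},{"claw":0.1,"dx":0,"dy":0,"dz":-30,"twist":0},{"claw":0.1,"dx":0,"dy":0,"dz":-42,"twist":0},{"claw":0.1,"dx":0,"dy":0,"dz":-47,"twist":0},{"claw":0.1,"dx":0,"dy":0,"dz":-50,"twist":0},{"claw":0.1,"dx":0,"dy":0,"dz":-52,"twist":0},{"claw":0.1,"dx":0,"dy":0,"dz":-52,"twist":0}]' && python3 -m pendant '[{"claw":0.1,"dx":0,"dy":0,"dz":-1,"twist":0},{"claw":0.1,"dx":0,"dy":0,"dz":-2,"twist":0},{"claw":0.1,"dx":0,"dy":0,"dz":-2,"twist":0}]'; python3 - <<'E'
from h import *
im,d=eyes.snapshot("side")
im2,d=eyes.snapshot("top")
a=cv2.resize(im[110:210,270:350],(480,600),interpolation=cv2.INTER_CUBIC)
cv2.imwrite("pics/side3.png",a)
E
```

```text
clock: 7.7
tool_pos: [0.5737, 0.1652, 0.233]
eef_rot: [0.63, 0.777, 0.0, 0.0]
contact_force: [0.1, 0.0, -2.3]
opening: 0.266
finger_force: 25.0
clock: 8.0
tool_pos: [0.5736, 0.1652, 0.2308]
eef_rot: [0.629, 0.777, 0.0, 0.0]
contact_force: [0.5, 0.2, -1.8]
opening: 0.26
finger_force: 25.0
```

View pics/side3.png

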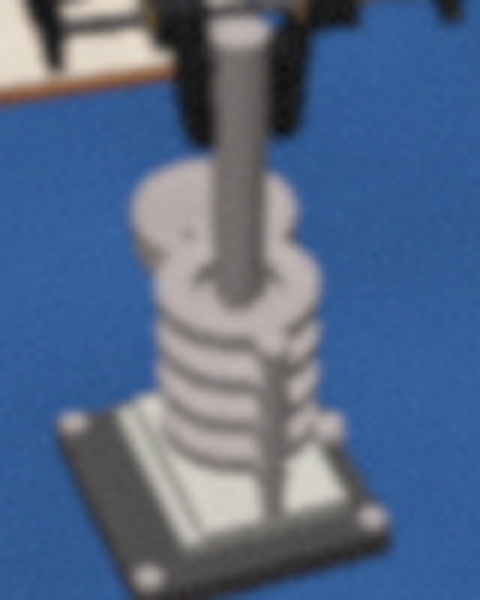

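The pin, at about (240,290), is in the top bore with no contact. Next is the second ring, whose rim it would meet at TCP ≈ 0.210.

```bash
python3 -m pendant '[{"claw":0.1,"dx":0,"dy":0,"dz":-5,"twist":0},{"claw":0.1,"dx":0,"dy":0,"dz":-10,"twist":0},{"claw":0.1,"dx":0,"dy":0,"dz":-15,"twist":0},{"claw":0.1,"dx":0,"dy":0,"dz":-18,"twist":0},{"claw":0.1,"dx":0,"dy":0,"dz":-20,"twist":0},{"claw":0.1,"dx":0,"dy":0,"dz":-21,"twist":0},{"claw":0.1,"dx":0,"dy":0,"dz":-22,"twist":0},{"claw":0.1,"dx":0,"dy":0,"dz":-22,"twist":0}]' && python3 -m pendant '[{"claw":0.1,"dx":0,"dy":0,"dz":-1,"twist":0},{"claw":0.1,"dx":0,"dy":0,"dz":-1,"twist":0}]'
```

```text
clock: 8.9
tool_pos: [0.5736, 0.1652, 0.2088]
eef_rot: [0.629, 0.777, 0.0, 0.0]
contact_force: [0.9, 0.1, -1.8]
opening: 0.264
finger_force: 25.0
clock: 9.1
tool_pos: [0.5736, 0.1651, 0.2077]
eef_rot: [0.629, 0.777, 0.0, 0.0]
contact_force: [-0.7, 0.7, -2.3]
opening: 0.265
finger_force: 25.0
```

```bash
python3 -m pendant '[{"claw":0.1,"dx":0,"dy":0,"dz":-2,"twist":0},{"claw":0.1,"dx":0,"dy":0,"dz":-3,"twist":0}]' && python3 -m pendant '[{"claw":0.1,"dx":0,"dy":0,"dz":-5,"twist":0},{"claw":0.1,"dx":0,"dy":0,"dz":-10,"twist":0},{"claw":0.1,"dx":0,"dy":0,"dz":-14,"twist":0},{"claw":0.1,"dx":0,"dy":0,"dz":-17,"twist":0},{"claw":0.1,"dx":0,"dy":0,"dz":-19,"twist":0},{"claw":0.1,"dx":0,"dy":0,"dz":-20,"twist":0},{"claw":0.1,"dx":0,"dy":0,"dz":-20.5,"twist":0},{"claw":0.1,"dx":0,"dy":0,"dz":-20.5,"twist":0}]'
```

```text
clock: 9.3
tool_pos: [0.5735, 0.1651, 0.2046]
eef_rot: [0.63, 0.777, -0.0, 0.0]
contact_force: [0.1, 0.5, -0.7]
opening: 0.268
finger_force: 25.0
clock: 10.1
tool_pos: [0.5736, 0.1652, 0.1843]
eef_rot: [0.629, 0.777, 0.0, 0.0]
contact_force: [-0.3, -0.0, -1.2]
opening: 0.265
finger_force: 25.0
```

```bash
python3 -m pendant '[{"claw":0.1,"dx":0,"dy":0,"dz":-0.5,"twist":0},{"claw":0.1,"dx":0,"dy":0,"dz":-0.5,"twist":0}]' && python3 -m pendant '[{"claw":0.1,"dx":0,"dy":0,"dz":-0.5,"twist":0},{"claw":0.1,"dx":0,"dy":0,"dz":-0.5,"twist":0}]'
```

```text
clock: 10.3
tool_pos: [0.5736, 0.1652, 0.1838]
eef_rot: [0.63, 0.777, 0.0, 0.0]
contact_force: [-0.9, -0.7, -1.6]
opening: 0.265
finger_force: 25.0
clock: 10.5
tool_pos: [0.5736, 0.1653, 0.1833]
eef_rot: [0.629, 0.777, 0.0, 0.0]
contact_force: [0.6, 0.5, -2.2]
opening: 0.265
finger_force: 25.0
```

```bash
python3 -m pendant '[{"claw":0.1,"dx":0,"dy":0,"dz":-0.7,"twist":0},{"claw":0.1,"dx":0,"dy":0,"dz":-0.7,"twist":0}]' && python3 -m pendant '[{"claw":0.1,"dx":0,"dy":0,"dz":-0.7,"twist":0},{"claw":0.1,"dx":0,"dy":0,"dz":-0.7,"twist":0}]'
```

```text
clock: 10.7
tool_pos: [0.5736, 0.1652, 0.1825]
eef_rot: [0.629, 0.777, 0.0, -0.0]
contact_force: [0.7, 0.6, -2.2]
opening: 0.265
finger_force: 25.0
clock: 10.9
tool_pos: [0.5735, 0.1652, 0.1818]
eef_rot: [0.629, 0.777, 0.0, -0.0]
contact_force: [0.3, 0.8, -2.7]
opening: 0.265
finger_force: 25.0
```

```bash
python3 -m pendant '[{"claw":0.1,"dx":0,"dy":0,"dz":-1,"twist":0},{"claw":0.1,"dx":0,"dy":0,"dz":-2,"twist":0},{"claw":0.1,"dx":0,"dy":0,"dz":-2,"twist":0}]' && python3 -m pendant '[{"claw":0.1,"dx":0,"dy":0,"dz":-1,"twist":0},{"claw":0.1,"dx":0,"dy":0,"dz":-2,"twist":0},{"claw":0.1,"dx":0,"dy":0,"dz":-2,"twist":0}]'
```

```text
clock: 11.2
tool_pos: [0.5735, 0.1653, 0.1797]
eef_rot: [0.629, 0.777, 0.0, -0.0]
contact_force: [-0.2, 0.4, -1.9]
opening: 0.266
finger_force: 25.0
clock: 11.5
tool_pos: [0.5735, 0.1652, 0.1777]
eef_rot: [0.629, 0.777, 0.0, -0.0]
contact_force: [-0.1, 1.3, -2.4]
opening: 0.264
finger_force: 25.0
```

```bash
python3 -m pendant '[{"claw":0.1,"dx":0,"dy":0,"dz":-2,"twist":0},{"claw":0.1,"dx":0,"dy":0,"dz":-4,"twist":0},{"claw":0.1,"dx":0,"dy":0,"dz":-6,"twist":0},{"claw":0.1,"dx":0,"dy":0,"dz":-8,"twist":0},{"claw":0.1,"dx":0,"dy":0,"dz":-8,"twist":0}]' && python3 -m pendant '[{"claw":0.1,"dx":0,"dy":0,"dz":-2,"twist":0},{"claw":0.1,"dx":0,"dy":0,"dz":-4,"twist":0},{"claw":0.1,"dx":0,"dy":0,"dz":-6,"twist":0},{"claw":0.1,"dx":0,"dy":0,"dz":-8,"twist":0},{"claw":0.1,"dx":0,"dy":0,"dz":-8,"twist":0}]'
```

```text
clock: 12.0
tool_pos: [0.5734, 0.1652, 0.1694]
eef_rot: [0.629, 0.777, -0.0, -0.0]
contact_force: [-0.1, 0.9, -2.3]
opening: 0.264
finger_force: 25.0
clock: 12.5
tool_pos: [0.5735, 0.1652, 0.1615]
eef_rot: [0.629, 0.777, -0.0, -0.0]
contact_force: [0.7, 1.1, -2.3]
opening: 0.263
finger_force: 25.0
```

```bash
python3 -m pendant '[{"claw":0.1,"dx":0,"dy":0,"dz":-0.7,"twist":0},{"claw":0.1,"dx":0,"dy":0,"dz":-0.7,"twist":0}]' && python3 -m pendant '[{"claw":0.1,"dx":0,"dy":0,"dz":-0.7,"twist":0},{"claw":0.1,"dx":0,"dy":0,"dz":-0.7,"twist":0}]'
```

```text
clock: 12.7
tool_pos: [0.5735, 0.1652, 0.1611]
eef_rot: [0.629, 0.777, -0.0, -0.0]
contact_force: [-0.3, 1.4, -2.1]
opening: 0.263
finger_force: 25.0
clock: 12.9
tool_pos: [0.5736, 0.1652, 0.1605]
eef_rot: [0.629, 0.777, 0.0, 0.0]
contact_force: [-0.7, 0.6, -1.0]
opening: 0.266
finger_force: 25.0
```

```bash
python3 -m pendant '[{"claw":0.1,"dx":0,"dy":0,"dz":-0.6,"twist":0},{"claw":0.1,"dx":0,"dy":0,"dz":-0.6,"twist":0}]' && python3 -m pendant '[{"claw":0.1,"dx":0,"dy":0,"dz":-0.5,"twist":0},{"claw":0.1,"dx":0,"dy":0,"dz":-0.5,"twist":0}]'
```

```text
clock: 13.1
tool_pos: [0.5736, 0.1652, 0.1599]
eef_rot: [0.629, 0.777, 0.0, 0.0]
contact_force: [-0.4, 1.1, -1.1]
opening: 0.263
finger_force: 25.0
clock: 13.3
tool_pos: [0.5736, 0.1653, 0.1596]
eef_rot: [0.629, 0.777, 0.0, 0.0]
contact_force: [-1.1, 1.3, 0.6]
opening: 0.265
finger_force: 25.0
```

```bash
python3 -m pendant '[{"claw":0.1,"dx":0,"dy":0,"dz":-0.5,"twist":0},{"claw":0.1,"dx":0,"dy":0,"dz":-0.5,"twist":0}]'
```

```text
clock: 13.5
tool_pos: [0.5737, 0.1654, 0.1595]
eef_rot: [0.629, 0.777, 0.0, 0.0]
contact_force: [-2.0, 1.0, 4.9]
opening: 0.262
finger_force: 25.0
```

Contact at the expected stop, foot at 70 mm. Now I'll release gently and look.

```bash
python3 -m pendant '[{"claw":0.3,"dx":0,"dy":0,"dz":0,"twist":0},{"claw":0.35,"dx":0,"dy":0,"dz":0,"twist":0},{"claw":0.45,"dx":0,"dy":0,"dz":0,"twist":0},{"claw":0.6,"dx":0,"dy":0,"dz":0,"twist":0},{"claw":0.75,"dx":0,"dy":0,"dz":0,"twist":0},{"claw":0.75,"dx":0,"dy":0,"dz":0,"twist":0},{"claw":0.75,"dx":0,"dy":0,"dz":0,"twist":0}]' && python3 -m pendant '[{"claw":0.75,"dx":0,"dy":0,"dz":10,"twist":0},{"claw":0.75,"dx":0,"dy":0,"dz":25,"twist":0},{"claw":0.75,"dx":0,"dy":0,"dz":50,"twist":0},{"claw":0.75,"dx":0,"dy":0,"dz":75,"twist":0},{"claw":0.75,"dx":0,"dy":0,"dz":100,"twist":0},{"claw":0.75,"dx":0,"dy":0,"dz":120,"twist":0},{"claw":0.75,"dx":0,"dy":0,"dz":120,"twist":0},{"claw":0.75,"dx":0,"dy":0,"dz":120,"twist":0}]'; python3 - <<'E'
from m import *
im,d=eyes.snapshot("side")
cv2.imwrite("pics/side4.png",cv2.resize(im[90:210,260:360],(500,600),interpolation=cv2.INTER_CUBIC))
P=cloud("side",d);m=(abs(P[...,0]-.5735)<.03)&(abs(P[...,1]-.165)<.03)&(P[...,2]>.16)&(P[...,2]<.26)
p=P[m];t=p[p[:,2]>np.percentile(p[:,2],70)];print(len(p),np.percentile(p[:,2],[50,80,90,98]),t.mean(0))
E
```

```text
clock: 14.2
tool_pos: [0.5736, 0.1651, 0.1588]
eef_rot: [0.629, 0.777, 0.0, 0.0]
contact_force: [-0.2, -0.4, -0.4]
opening: 0.751
finger_force: 0.0
clock: 15.0
tool_pos: [0.5735, 0.1651, 0.2791]
eef_rot: [0.629, 0.777, 0.0, 0.0]
contact_force: [-0.8, -0.2, 0.4]
opening: 0.751
finger_force: 0.0
172 [0.1922 0.2089 0.2097 0.2111] [0.5742 0.1644 0.2091]
```

View pics/side4.png

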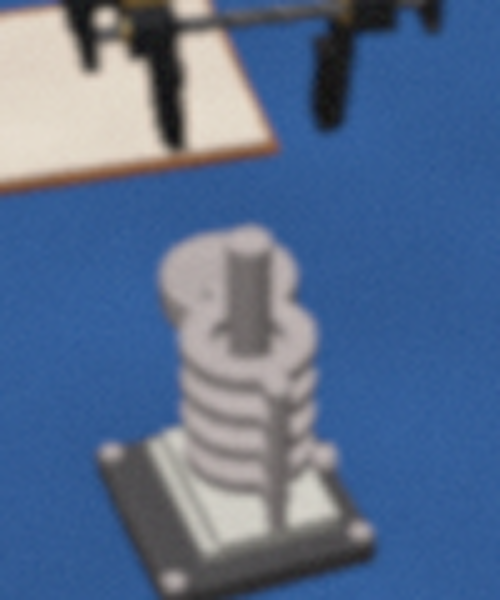

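The pin stands upright in the tower, its top at crop (249,240). Depth puts the top at about 0.210 m, so it rests on the lowest ring. The gripper is clear.

```bash
python3 -c "
from plant import r
print(r.finish_job())"
```

```text
the job is handed in; nothing more can be done
None
```

The thick pin was released and stands upright in the tower on the lowest ring, its top about 210 mm above the table; I handed the job in at about 15 s, but the judge's verdict was not shown.

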